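Clamp a well plate with a ratchet lever

TASK

Clamp the well plate against the stop of the plate clamp, working only its orange-handled ratchet lever: turning the lever clockwise closes the jaw, but it soon meets its swing stop, so lift it off its serrations, swing it back, let it drop in again and turn on, as often as it takes. Stop when the jaw's sprung pad is pressed in about half way, never all the way, and let go with the lever down in its serrations. Do not push the jaw or the plate by hand, and leave the bottle, the counter and the timer where they stand.

Things in the scene. Friction and masses are not known exactly. Their poses are not given: they have to be found in the camera images.
- clamp: Fixed plate clamp: aluminium bed 130 (x) by 290 mm (y), 12 mm thick, y -50 to +240 mm; blue pinion housing 44 mm high at the origin, which lies on the vertical lever axis at desk height. z up; the jaw closes towards +y. Two upright steel pins, 4 mm in radius, 40 mm from the axis, up to 90 mm high, limit the lever's swing.
- lever_axis (a point): Point on the vertical lever axis, 76 mm above the desk (mid-height of the lever's grip when down). Axes as clamp. Lifted, the lever swings freely and pinion and jaw stay; down, it turns the pinion both ways, so turning back undoes the tightening. Twelve crown teeth at 30 degrees pitch, about 9 degrees of play.
- lever_grip (a point): Middle of the lever's orange grip, a level bar 62 mm long (52 to 114 mm from the axis), 16 mm wide, 20 mm high, with free space below. Origin 85 mm from the axis; x points along the lever towards the axis, z up. Jaw and housing below are at most 45 mm high. Its height is 76 mm with the lever down in the serrations, about 82 mm when it rests on the teeth.
- lever (a joint): Swing of the lever about the vertical axis, rad, -0.85 to 0.85, stopped there by the pins. At 0 the lever points along -x of clamp; larger is clockwise seen from above (grip towards +y of the clamp), the tightening direction. Starts in mesh, between 0.46 and 0.59.
- lever_lift (a joint): Lift of the lever, m: 0 down in the serrations, 0.016 at its upper limit; clear of the teeth from about 0.007. A spring presses it down (6 N down, 10 N lifted, weight included). Let down on the teeth tops (about 0.006) it rests there and drops in by itself when turned on, if free to sink.
- jaw: Grey moving jaw, 92 (x) by 24 by 29 mm, driven by rack and pinion: 12 mm towards +y of the clamp per rad of tightening; it stays where left. Turning takes about 0.6 N m (7 N at the grip), about 0.22 N m more with the pad half in. Its origin moves with it; before the jaw has moved it lies on the lever axis, at desk height.
- pad (a joint): How far the sprung black rubber pad (with an orange back strip) at the front of the jaw is pressed in, m: 0 free, 0.009 fully in, half way 0.0045. Spring 4000 N/m. Its front face is 77 mm from the jaw's origin towards +y when free.
- stop: Aluminium stop bar, 110 mm (x) by 21 mm by 24 mm, set firmly on the bed somewhere along it. Origin: middle of the foot of the face against which the plate is pressed; its y axis points away from the plate.
- well_plate: Clear well plate with magenta drops, loose on the bed between pad and stop, 112 by 80 by 6 mm, 45 g; origin at the middle of its underside, z up; its long side lies along the clamp's x.
- dropper: Bystander: white dropper bottle with magenta cap, 33 mm across, 80 mm high, behind the clamp; origin at the foot.
- counter: Bystander: light hand tally counter, 58 by 54 by 26 mm, behind the clamp; origin at the foot.
- kitchen_timer: Bystander: round red and white timer, 68 mm across, 47 mm high, on the robot's side of the clamp; origin at the foot.

How it is judged (in metres and radians):
On the way, in this order (a step that is already met when the one before it is completed fails the run):
1. the lever, lifted clear of its serrations, has been swung back before -0.2 rad (value of joint lever_lift above 0.006 m and value of joint lever below -0.2 rad), for 0.1 s.
2. the jaw has been driven until the pad is pressed in by 2.5 mm with the lever down in its serrations (value of joint pad above 0.0025 m and value of joint lever_lift below 0.003 m), for 0.2 s.
At the end, for the whole second after the job is handed in: The well plate lies flat and square (3 degrees) on the bed, pressed between pad and stop with over 5 N; the pad is pressed in 2.5 to 7 mm of its 9 mm; the lever is down in its serrations (lift under 3 mm), and all is at rest (all of step 2 and value of joint pad below 0.007 m and contact force between well_plate and stop above 5 N and contact force between well_plate and jaw above 5 N and angle between the z axis of well_plate and the z axis of clamp, either way round below 0.06 rad and angle between the y axis of well_plate and the y axis of stop, either way round below 0.05 rad and linear speed of well_plate below 0.01 m/s); the robot touches nothing.
It fails at once if the pad is pressed fully in (over 8.4 of 9 mm) (value of joint pad above 0.0084 m).
It fails at once if the jaw or its pad is pushed by hand (over 3 N) (contact force between any of the fingers, the arm and jaw above 3 N).
It fails at once if the plate is pushed by hand (over 3 N) (contact force between any of the fingers, the arm and well_plate above 3 N).
It fails at once if the bottle, counter or timer is moved by over 15 mm (distance of any of dropper, counter, kitchen_timer from where it was at the start of the episode above 0.015 m).
It also fails if it takes over 58 s, if anything falls off the work surface, if the arm or the gripper's body presses on something with over 40 N, if the wrist force passes 120 N, or if a joint passes its speed limit or range.

ROBOT

A 6-joint arm with a two-finger parallel gripper is mounted at the origin on a cart in front of the work surface, level with it; the furniture and walls round the work are solid. World frame = base frame: x ahead of the robot, y to its left, z up, the work surface at z = 0. Lengths are in mm, angles in rad, forces in N, time in s.
With the tool pointing down it reaches from about 300 to 950 mm from the base axis. Payload 3.1 kg.
Tool frame: the origin (TCP) lies on the centre line of the jaws, within the pads' length; the fingertips stand 25 mm ahead of it and the grasp point (between the pads) lies 6 mm ahead of it; z points along the fingers, y is the line along which they close (so a half turn about z gives the same grasp; the last joint's range is limited). The gripper opens to 85 mm and grips with 20 to 120 N. Pads are 22 mm wide; open, the fingers measure 114 mm over their backs; the gripper's body (76 mm by 85 mm) begins 54 mm behind the grasp point. The pads swing forward as they close: fully open they stand 13 mm farther back than shut.
Start: joints at [1.068, 0.308, 1.634, -0, 1.2, -0.07], TCP at [262.159, 567.366, 256.272] pointing down, gripper open.
Joint ranges: [-3.06, 3.06], [-0.79, 1.96], [0.05, 2.63], [-1.19, 4.34], [0.05, 2.64], [-2.94, 2.94]. Speed limits (rad/s): [2.79, 2.79, 3.14, 3.14, 3.14, 3.14].

INTERFACE

Orientations are given as a unit quaternion [w, x, y, z].
In Python, from bench import manip gives the robot as it stands. The module is installed in compiled form; this text tells all that it offers.
- The arm moves only by the shell command python3 -m jog 'ROWS' [FORCE]. ROWS is JSON, a list that holds one entry, the list of rows, each a list of 5 numbers: the opening, from 0 (shut) to 1 (fully open), then the shift along the tool's x, y, z in units of 50 mm (1.0 is 50 mm), then the turn about the tool's z in units of 8 degrees (1.0 is 8 degrees). In form: [[[jaw, dx, dy, dz, roll], ...]]. A call has 1 to 20 rows; each row is the pose to reach, as a shift and turn from the pose commanded when the call began, along the tool's axes at that moment; what a row does not reach only later rows make up. A row lasts 1/10 s, in which the tool goes at most 50 mm and 8.59 degrees, less where a joint would pass 70% of its speed; a pose out of reach is approached as far as the arm can. A call with a gripper value outside its range is refused whole. The fingers move at their own pace and stop on an object; FORCE is the grip in N (left out, the last holds). Time passes only in rows, so rows that repeat a pose let the fingers close. It gives the time, the measured TCP pose, the force, the opening and the grip force at its end, in the units of the state.
- manip.read_state(): the state, without advancing time (a new reading comes with each control period).
- manip.get_image(name): name is "scene" or "top" or "wrist"; returns (picture, depth): 480x640x3 uint8, red, green, blue; 480x640 float32, mm along the optical axis (not along the pixel's ray), 0 where there is no reading.
- manip.calibration(name): a dict with "vertical_fov" (degrees; the focal length in pixels is half the picture's height over the tangent of half this angle, whatever the lens; pixels are square), "cx", "cy" (the principal point, pixels), "distortion" ([k1, k2, p1, p2, k3] as OpenCV has them; the pictures are not rectified), "view" (4x4, takes a point from world to camera coordinates); the wrist camera has in their place "T_tool_cam" (4x4, takes a point from camera to tool coordinates, whose origin is the TCP and whose axes are the flange's). Camera axes: x right, y up, looking along -z (the intrinsics and any distortion apply to the point x, -y, -z); pixel columns grow to the right and rows downward; lengths in mm; the calibration is good to about 2 mm. A picture is of the moment at which its call begins: read the wrist's pose just before it. calibration takes no time and is no camera call.
- manip.close_job(): hands the job in; it is judged then, once.
The state is a dict: "clock": time; "joint_pos": joint angles; "qd": joint speeds; "joint_efforts": joint torques, N m; "tcp_pos": TCP position; "eef_rot": TCP orientation; "ft_force": force on the tool from outside, world axes, zero at the start; "wrist_torque": the same for the moment, N m; "width": finger opening in mm; "grip_force": force on a finger pad.
Only numpy, scipy, OpenCV 4.12 (cv2) and the standard library are available. Lean on these libraries where they do the work, as an engineer would, in place of code of your own. Each camera call takes 0.05 s, during which the arm holds its last target. There are 200 camera calls.

## Working session

There is one attempt and no reset: what is moved stays moved. The work goes in short steps, Python scripts to look and compute and a shell command to move; the robot and the scene stay as the last step left them, time stands still between calls to the robot, and variables do not carry over. Pictures are saved under pics/ and viewed, at most 10 in all, crops included, and the job is handed in when it is done.

```bash
mkdir -p pics; cat > h.py <<'E'
import numpy as np,cv2
from bench import manip
def K(n):
    c=manip.calibration(n); f=240/np.tan(np.radians(c["vertical_fov"])/2)
    return np.array([[f,0,c["cx"]],[0,f,c["cy"]],[0,0,1]]),np.array(c["distortion"],float),c
def pts(n,uv,depth=None,z=None,c2w=None):
    k,d,c=K(n); uv=np.array(uv,float).reshape(-1,1,2)
    p=cv2.undistortPoints(uv,k,d)[:,0]
    r=np.c_[p[:,0],-p[:,1],-np.ones(len(p))]
    T=np.linalg.inv(np.array(c["view"])) if c2w is None else c2w
    w=r@T[:3,:3].T; o=T[:3,3]
    if z is not None: return o+w*((z-o[2])/w[:,2])[:,None]
    return o+w*np.asarray(depth,float).reshape(-1,1)
def save(n,name):
    im,dep=manip.get_image(n); cv2.imwrite(f"pics/{name}.png",im[:,:,::-1]); np.savez(f"pics/{name}.npz",im=im,dep=dep); return im,dep
E
python3 - <<'E'
from h import *
for n in("scene","top"): save(n,n+"0"); print(n,K(n)[0][0,0],np.linalg.inv(np.array(K(n)[2]["view"]))[:3].round(2).tolist())
print(manip.read_state())
E
```

```text
scene 612.0639496088754 [[0.64, 0.57, -0.52, -5.45], [-0.77, 0.47, -0.43, -421.08], [-0.0, 0.67, 0.74, 848.88]]
top 479.1785455132411 [[-0.01, 0.99, -0.17, 404.63], [-1.0, -0.01, 0.0, 1.11], [0.0, 0.17, 0.99, 937.48]]
{'clock': 0.1, 'joint_pos': array([ 1.06834280e+00,  3.08954179e-01,  1.63507155e+00, -8.94382934e-06,
        1.19969482e+00, -6.97131311e-02]), 'qd': array([-0.00092897, -0.00276762, -0.0036314 ,  0.00042044, -0.00106856,
        0.00073016]), 'joint_efforts': array([-1.90031387e-04, -4.16408551e+01, -2.77645379e+01,  4.70361431e-05,
        3.94894247e-03,  1.78575704e-05]), 'tcp_pos': array([261.79671822, 566.7567405 , 255.13342827]), 'eef_rot': array([-2.96246094e-04,  2.14684168e-01,  9.76682946e-01, -1.02188004e-03]), 'ft_force': array([-0.55572803,  0.31452871,  0.8983834 ]), 'wrist_torque': array([-0.01363038, -0.00958385, -0.0052361 ]), 'grip_force': 0.0, 'width': 85.4987046762549}
```

View pics/top0.png

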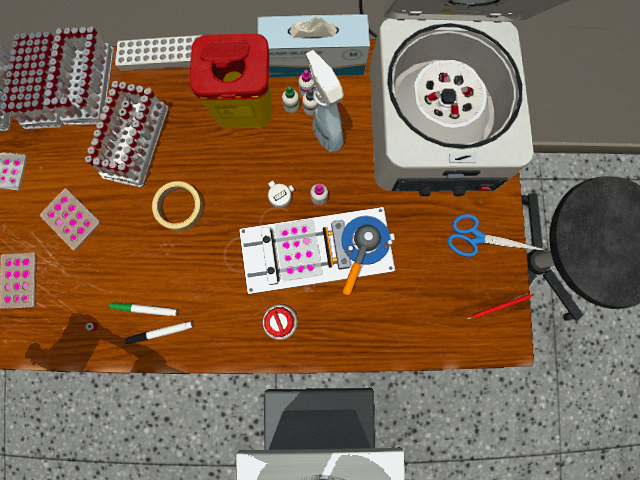

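View pics/scene0.png

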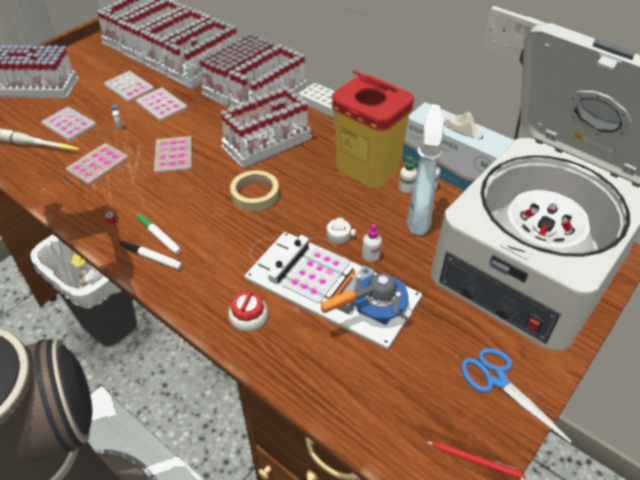

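The top view shows the clamp at about (318,250), with the lever hub at about (368,237), the orange grip at about (354,272), and the stop at about (268,256). The timer is at (280,322), the counter at (280,194) and the bottle at (319,193).

```bash
python3 - <<'E'
from h import *
d=np.load("pics/top0.npz"); im,dep=d["im"],d["dep"]
hsv=cv2.cvtColor(im,cv2.COLOR_RGB2HSV)
def mask(lo,hi,box):
    m=cv2.inRange(hsv,lo,hi); b=np.zeros_like(m); b[box[1]:box[3],box[0]:box[2]]=255
    m&=b; n,l,s,c=cv2.connectedComponentsWithStats(m); i=1+np.argmax(s[1:,4]); return (l==i).astype(np.uint8)
def P(m): 
    v,u=np.nonzero(m); return np.c_[u,v].astype(float)
g=mask((8,150,120),(22,255,255),(335,235,372,300)); q=P(g)
print("grip px",len(q),q.mean(0),q.min(0),q.max(0))
dd=dep[g>0]; w=pts("top",q,depth=dd); t=w[:,2]>np.percentile(w[:,2],40); print("grip w",w.mean(0),np.percentile(w[:,2],[5,50,95]),"z86 rays",pts("top",q.mean(0),z=84))
r=cv2.fitLine(pts("top",q,z=84)[:,:2].astype(np.float32),cv2.DIST_L2,0,.01,.01).ravel();print("grip dir",r)
x=pts("top",q,z=84)[:,:2]-r[2:];a=x@r[:2];b=x@[-r[1],r[0]];print("len",np.ptp(a),"ends",r[2:]+r[:2]*a.min(),r[2:]+r[:2]*a.max(),"wid",np.ptp(b),"mid",r[2:]+r[:2]*(a.min()+a.max())/2)
bl=mask((98,120,60),(118,255,255),(330,205,400,275)); c=max(cv2.findContours(bl,cv2.RETR_EXTERNAL,cv2.CHAIN_APPROX_NONE)[0],key=cv2.contourArea)
h=cv2.convexHull(c); e=cv2.fitEllipse(h); print("blue",e,pts("top",e[0],z=44))
wb=pts("top",P(bl),depth=dep[bl>0]);print("blue z",np.percentile(wb[:,2],[5,50,95]))
# bed white mask
wm=mask((0,0,170),(180,70,255),(230,200,405,300)); wm=cv2.morphologyEx(wm,cv2.MORPH_CLOSE,np.ones((25,25)))
c=max(cv2.findContours(wm,cv2.RETR_EXTERNAL,cv2.CHAIN_APPROX_NONE)[0],key=cv2.contourArea);rc=cv2.boxPoints(cv2.minAreaRect(c));
W=pts("top",rc,z=12);print("bed",rc.round(1).tolist(),W.round(1).tolist(),[np.linalg.norm(W[i]-W[i-1]).round(1) for i in range(4)])
big=cv2.resize(im[195:305,225:410],None,fx=4,fy=4,interpolation=cv2.INTER_CUBIC);cv2.imwrite("pics/crop.png",big[:,:,::-1])
E
```

```text
grip px 875 [354.08571429 286.02742857] [335. 263.] [371. 299.]
grip w [462.69229598 -69.64391221  29.78575778] [-2.12117036  1.35206364 87.29931376] z86 rays [[459.57548977 -65.28466068  84.        ]]
grip dir [ 3.8929015e-01 -9.2111516e-01  4.5961032e+02 -6.5303780e+01]
len 76.2451353412271 ends [443.85734484 -28.03002621] [473.53882532 -98.26057625] wid 70.72317666608166 mid [458.69808508 -63.14530123]
blue ((365.5019226074219, 239.7425079345703), (47.59006118774414, 48.48212432861328), 118.16393280029297) [[549.15575466 -92.35687198  44.        ]]
blue z [41.93656381 44.60137876 47.60491653]
bed [[237.5, 228.60000610351562], [383.6000061035156, 206.39999389648438], [393.5, 271.29998779296875], [247.39999389648438, 293.3999938964844]] [[580.3, 155.6, 12.0], [620.8, -134.0, 12.0], [491.4, -148.3, 12.0], [452.8, 135.1, 12.0]] [np.float64(129.2), np.float64(292.4), np.float64(130.2), np.float64(286.0)]
```

View pics/crop.png

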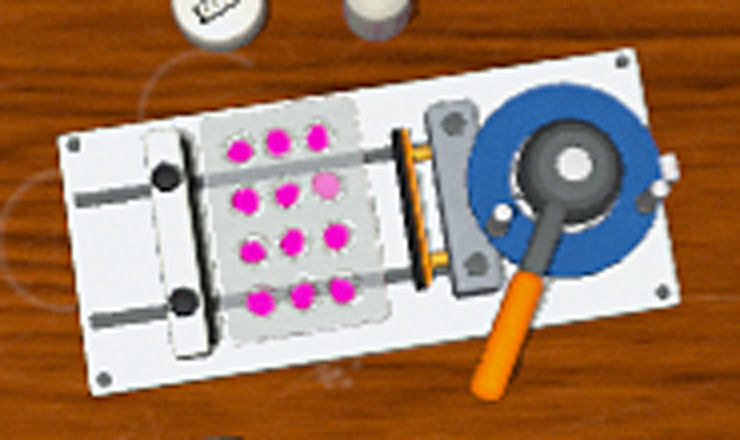

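The crop shows the lever hub at about (573,163) and the orange grip running from (530,280) to (487,390). The pad's orange strip is at x≈415 and the plate's right edge at x≈375, so there is a gap of roughly 10 mm. The plate's left edge is near the stop. The bed edges and the blue disc agree on where the axis is, about (549,-92).

```bash
cat >> h.py <<'E'
A=np.array([549.2,-92.0]); PSI=np.radians(7.8)
X=np.array([np.cos(PSI),np.sin(PSI)]); Y=np.array([-X[1],X[0]])
def grip(im,dep):
    hsv=cv2.cvtColor(im,cv2.COLOR_RGB2HSV); m=cv2.inRange(hsv,(8,150,120),(22,255,255))
    v,u=np.nonzero(m); w=pts("top",np.c_[u,v],depth=dep[v,u])
    k=(w[:,2]>68)&(w[:,2]<115)&(np.linalg.norm(w[:,:2]-A,axis=1)<135); w=w[k]
    zt=np.median(w[:,2]); p=pts("top",np.c_[u,v][k],z=zt)[:,:2]
    (c,s,a)=cv2.minAreaRect(p.astype(np.float32)); c=np.array(c); d=c-A
    l=cv2.fitLine(p.astype(np.float32),cv2.DIST_L2,0,.01,.01).ravel()[:2]; l*=np.sign(l@d)
    q=lambda e:np.arctan2(e@Y,-e@X)
    return dict(n=len(p),c=c.round(1),size=np.round(s,1),ztop=zt.round(1),r=np.linalg.norm(d).round(1),q_c=q(d).round(3),q_l=q(l).round(3))
def tool():
    s=manip.read_state(); from scipy.spatial.transform import Rotation as R
    w,x,y,z=s["eef_rot"]; r=R.from_quat([x,y,z,w]).as_matrix(); return s,r
E
python3 - <<'E'
from h import *
d=np.load("pics/top0.npz"); g=grip(d["im"],d["dep"]); print(g)
s,r=tool(); p=s["tcp_pos"]; print(p,"xyaw",np.degrees(np.arctan2(r[1,0],r[0,0])))
for q in(g["q_c"],g["q_l"]):
    e=-np.cos(q)*X+np.sin(q)*Y; t=np.r_[A+85*e,82]; dl=r.T@(t-p)/50; print(q,"yaw",np.degrees(np.arctan2(e[1],e[0])),"target",t,"shift units",dl)
print(pts("top",[[225+565/4,195+165/4]],z=95), pts("top",[[280,322],[280,194],[319,193]],z=40))
E
```

```text
{'n': 282, 'c': array([472.8, -60.3]), 'size': array([15.7, 61.1]), 'ztop': np.float64(85.3), 'r': np.float64(82.7), 'q_c': np.float64(0.53), 'q_l': np.float64(0.525)}
[261.79671822 566.7567405  255.13342827] xyaw 155.20597966491175
0.53 yaw 157.43323685806638 target [470.70819597 -59.3804246   82.        ] shift units [-9.04507429 -9.60886995  3.48181347]
0.525 yaw 157.7197157556318 target [470.54607991 -59.77328973  82.        ] shift units [-9.04542586 -9.61736265  3.48183145]
[[547.20481167 -88.5611572   95.        ]] [[397.82448437  70.13823915  40.        ]
 [641.73984598  69.57434459  40.        ]
 [642.58275964  -5.8074067   40.        ]]
```

```bash
python3 -m jog '[[[0.6,-1,-1.05,0.1,0],[0.6,-1.7,-1.8,0.2,0],[0.6,-2.4,-2.55,0.3,0],[0.6,-3.1,-3.3,0.4,-0.1],[0.6,-3.8,-4.05,0.5,-0.1],[0.6,-4.5,-4.8,0.6,-0.1],[0.6,-5.2,-5.55,0.7,-0.2],[0.6,-5.9,-6.3,0.8,-0.2],[0.6,-6.6,-7.05,0.9,-0.3],[0.6,-7.3,-7.8,1,-0.3],[0.6,-8,-8.5,1.2,-0.3],[0.6,-8.6,-9.15,1.4,-0.3],[0.6,-9.03,-9.61,1.6,-0.3],[0.6,-9.03,-9.61,1.8,-0.3],[0.6,-9.03,-9.61,2,-0.3],[0.6,-9.03,-9.61,2,-0.3],[0.6,-9.03,-9.61,2,-0.3],[0.6,-9.03,-9.61,2,-0.3]]]' 40
python3 - <<'E'
from h import *
s,r=tool(); p=s["tcp_pos"]; t=np.array([471.2,-59.8,82]); print(p,s["joint_pos"],"xyaw",np.degrees(np.arctan2(r[1,0],r[0,0])), r.T@(t-p)/50)
save("wrist","w1")
E
```

```text
clock: 1.9
tcp_pos: [470.5, -57.0, 156.8]
eef_rot: [0.0, 0.193, 0.981, 0.0]
ft_force: [-0.1, -0.2, -0.5]
width: 51.2
grip_force: 0.0
[470.52914063 -57.04638812 156.75322286] [-2.12661298e-01  1.45698505e-01  2.06101436e+00  2.10716485e-04
  9.34285469e-01 -1.39458099e+00] xyaw 157.71183266661745 [-0.03247139 -0.04627431  1.49507023]
```

View pics/w1.png

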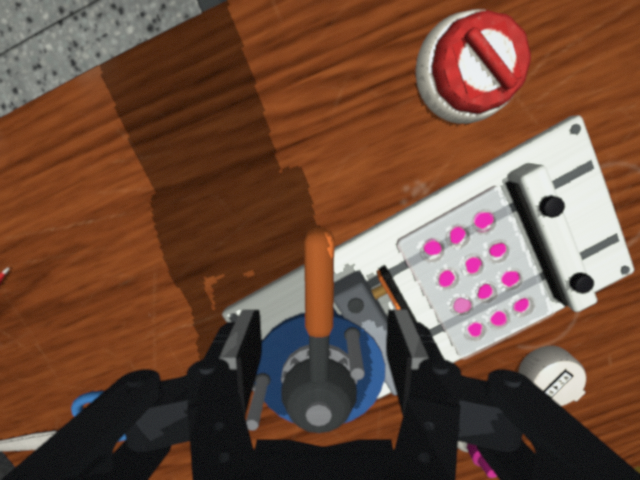

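The wrist picture shows the grip at (319,285), vertical and centred between the fingers, with the timer well clear at (475,65). I'll descend and close.

```bash
python3 -m jog '[[[0.6,-0.03,-0.05,0.5,0],[0.6,-0.03,-0.05,1,0],[0.6,-0.03,-0.05,1.4,0],[0.6,-0.03,-0.05,1.5,0],[0.6,-0.03,-0.05,1.5,0],[0.1,-0.03,-0.05,1.5,0],[0.1,-0.03,-0.05,1.5,0],[0.1,-0.03,-0.05,1.5,0],[0.1,-0.03,-0.05,1.5,0],[0.1,-0.03,-0.05,1.5,0]]]' 40
python3 - <<'E'
from h import *
s,r=tool(); print(s["joint_pos"]); print(grip(*manip.get_image("top")))
E
```

```text
clock: 2.95
tcp_pos: [471.9, -61.2, 82.4]
eef_rot: [0.001, 0.194, 0.981, 0.0]
ft_force: [-1.3, 1.4, 6.1]
width: 15.3
grip_force: 44.3
[-2.20553994e-01  2.78582405e-01  2.09169903e+00  3.40067403e-04
  7.69211817e-01 -1.40079596e+00]
  return _methods._mean(a, axis=axis, dtype=dtype,
  ret = ret.dtype.type(ret / rcount)
Traceback (most recent call last):
  File "h.py", line 22, in grip
    zt=np.median(w[:,2]); p=pts("top",np.c_[u,v][k],z=zt)[:,:2]
                            ~~~^^^^^^^^^^^^^^^^^^^^^^^^^^
  File "h.py", line 8, in pts
    p=cv2.undistortPoints(uv,k,d)[:,0]
      ~~~~~~~~~~~~~~~~~~~^^^^^^^^
cv2.error: OpenCV(4.12.0) /io/opencv/modules/calib3d/src/undistort.dispatch.cpp:347: error: (-215:Assertion failed) CV_IS_MAT(_src) && CV_IS_MAT(_dst) && (_src->rows == 1 || _src->cols == 1) && (_dst->rows == 1 || _dst->cols == 1) && _src->cols + _src->rows - 1 == _dst->rows + _dst->cols - 1 && (CV_MAT_TYPE(_src->type) == CV_32FC2 || CV_MAT_TYPE(_src->type) == CV_64FC2) && (CV_MAT_TYPE(_dst->type) == CV_32FC2 || CV_MAT_TYPE(_dst->type) == CV_64FC2) in function 'cvUndistortPointsInternal'
```

```bash
python3 -m jog '[[[0.1,0,0.058,0,0.25],[0.1,-0.004,0.116,0,0.5],[0.1,-0.009,0.174,0,0.75],[0.1,-0.016,0.231,0,1],[0.1,-0.025,0.288,0,1.25],[0.1,-0.036,0.345,0,1.5],[0.1,-0.049,0.401,0,1.75],[0.1,-0.064,0.457,0,2],[0.1,-0.064,0.457,0,2],[0.1,-0.064,0.457,0,2]]]'
cat >> h.py <<'E'
def st():
    s,r=tool(); p=s["tcp_pos"]; d=p[:2]-A; e=r[:2,0]
    T=d[0]*s["ft_force"][1]-d[1]*s["ft_force"][0]
    print("q_pos %.3f q_yaw %.3f r %.1f z %.1f Tz %.2f q6 %.2f"%(np.arctan2(d@Y,-d@X),np.arctan2(e@Y,-e@X),np.linalg.norm(d),p[2],T/1000,s["joint_pos"][5]), "f",s["ft_force"].round(1),"tau",s["wrist_torque"].round(2))
E
python3 -c "
from h import *
st()"
```

```text
clock: 4.0
tcp_pos: [483.4, -41.5, 82.4]
eef_rot: [0.001, 0.328, 0.945, -0.0]
ft_force: [-1.5, 0.4, 7.3]
width: 15.4
grip_force: 44.7
q_pos 0.791 q_yaw 0.804 r 83.0 z 82.4 Tz 0.05 q6 -1.08 f [-1.5  0.4  7.3] tau [-0.02  0.13  0.48]
```

```bash
python3 -m jog '[[[0.1,0,0,-0.12,0],[0.1,0,0,-0.24,0],[0.1,0,0,-0.24,0],[0.1,-0.016,-0.231,-0.24,-1],[0.1,-0.064,-0.458,-0.24,-2],[0.1,-0.144,-0.675,-0.24,-3],[0.1,-0.252,-0.88,-0.24,-4],[0.1,-0.388,-1.067,-0.24,-5],[0.1,-0.549,-1.234,-0.24,-6],[0.1,-0.732,-1.376,-0.24,-7],[0.1,-0.932,-1.492,-0.24,-8],[0.1,-1.147,-1.579,-0.24,-9],[0.1,-1.372,-1.635,-0.24,-10],[0.1,-1.602,-1.659,-0.24,-11],[0.1,-1.718,-1.659,-0.24,-11.5],[0.1,-1.718,-1.659,-0.24,-11.5],[0.1,-1.718,-1.659,-0.24,-11.5]]]'
python3 - <<'E'
from h import *
st(); save("scene","s1"); st()
im=np.load("pics/s1.npz")["im"]; cv2.imwrite("pics/s1c.png",cv2.resize(im[200:380,220:460],None,fx=3,fy=3,interpolation=cv2.INTER_CUBIC)[:,:,::-1])
E
```

```text
clock: 5.7
tcp_pos: [499.5, -159.7, 92.5]
eef_rot: [0.001, -0.45, 0.893, -0.001]
ft_force: [5.6, -1.0, -8.3]
width: 15.2
grip_force: 42.4
q_pos -0.801 q_yaw -0.796 r 84.0 z 92.5 Tz 0.43 q6 -2.90 f [ 5.6 -1.  -8.3] tau [-0.28 -0.96 -0.31]
q_pos -0.801 q_yaw -0.796 r 84.0 z 92.5 Tz 0.41 q6 -2.90 f [ 6.3  0.3 -9. ] tau [-0.25 -0.9  -0.42]
```

View pics/s1c.png

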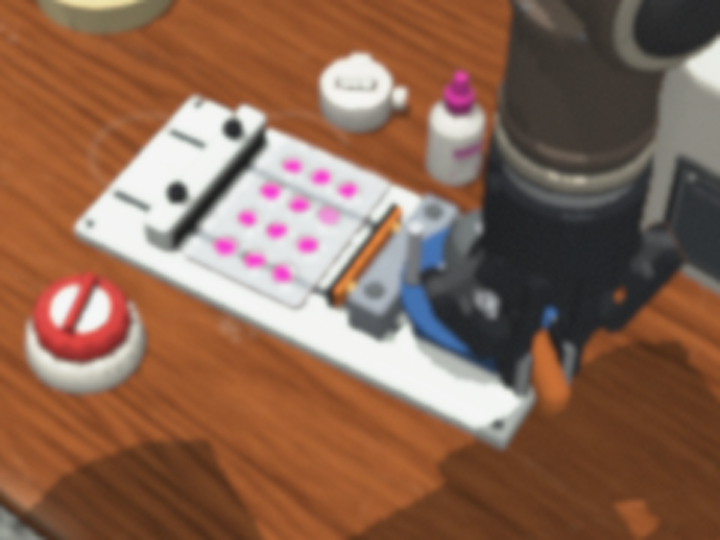

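The scene picture shows the lever swung back with the grip at (548,370), the pad strip at (365,255), and the plate just ahead of it. Now I'll lower the lever.

```bash
python3 -m jog '[[[0.1,0,0,0.04,0],[0.1,0,0,0.08,0],[0.1,0,0,0.12,0],[0.1,0,0,0.16,0],[0.1,0,0,0.2,0],[0.1,0,0,0.2,0],[0.1,0,0,0.2,0]]]'
python3 -c "
from h import *
st()"
```

```text
clock: 6.45
tcp_pos: [499.7, -160.1, 83.7]
eef_rot: [0.001, -0.451, 0.893, -0.001]
ft_force: [5.2, -2.2, -2.8]
width: 15.3
grip_force: 43.3
q_pos -0.806 q_yaw -0.799 r 84.2 z 83.7 Tz 0.46 q6 -2.90 f [ 5.2 -2.2 -2.8] tau [-0.38 -0.9  -0.19]
```

```bash
python3 -m jog '[[[0.1,-0.006,0.146,0.02,0.625],[0.1,-0.026,0.292,0.03,1.25],[0.1,-0.057,0.435,0.03,1.875],[0.1,-0.101,0.575,0.03,2.5],[0.1,-0.157,0.71,0.03,3.125],[0.1,-0.225,0.84,0.03,3.75],[0.1,-0.304,0.964,0.03,4.375],[0.1,-0.393,1.08,0.03,5],[0.1,-0.393,1.08,0.03,5],[0.1,-0.393,1.08,0.03,5]]]'
python3 - <<'E'
from h import *
st(); save("scene","s2")
im=np.load("pics/s2.npz")["im"]; cv2.imwrite("pics/s2c.png",cv2.resize(im[220:340,240:400],None,fx=5,fy=5,interpolation=cv2.INTER_CUBIC)[:,:,::-1])
E
```

```text
clock: 7.45
tcp_pos: [468.1, -112.9, 83.3]
eef_rot: [0.001, -0.12, 0.993, -0.002]
ft_force: [2.0, -3.5, 6.2]
width: 14.9
grip_force: 44.4
q_pos -0.116 q_yaw -0.104 r 83.8 z 83.3 Tz 0.32 q6 -2.14 f [ 2.  -3.5  6.2] tau [-0.65 -0.48 -0.02]
```

View pics/s2c.png

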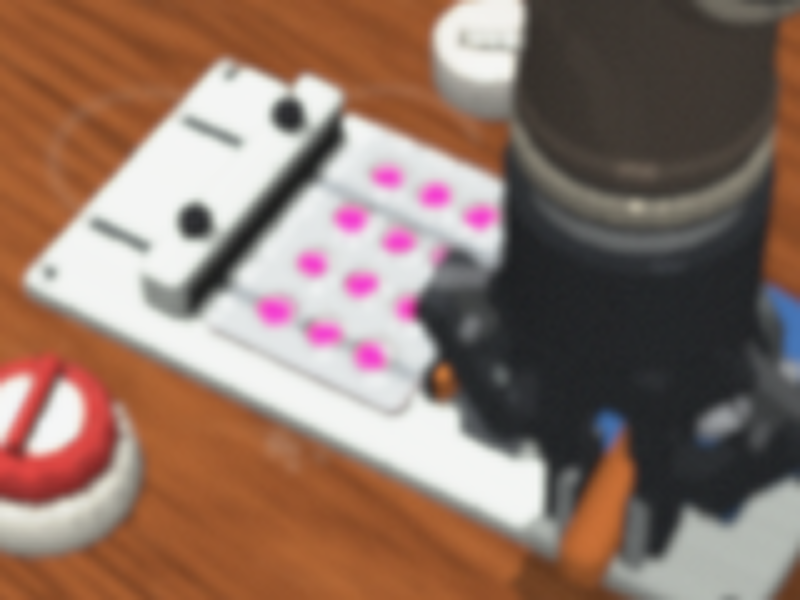

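The orange strip's end is at (432,392) in this crop, still a few mm short of the plate corner at (400,408). I'll quantify the jaw travel from the strip.

```bash
cat >> h.py <<'E'
def cl(p): d=p[:,:2]-A; return np.c_[d@X,d@Y]
def strip(f,z=28):
    im=np.load(f"pics/{f}.npz")["im"]; hsv=cv2.cvtColor(im,cv2.COLOR_RGB2HSV)
    m=cv2.inRange(hsv,(8,130,110),(24,255,255)); v,u=np.nonzero(m)
    c=cl(pts("scene",np.c_[u,v],z=z)); k=(abs(c[:,0]+35)<14)&(c[:,1]>45)&(c[:,1]<110); c=c[k]
    return len(c),c.mean(0).round(1),c.min(0).round(1),c.max(0).round(1)
def plate(f):
    im=np.load(f"pics/{f}.npz")["im"]; hsv=cv2.cvtColor(im,cv2.COLOR_RGB2HSV)
    m=cv2.inRange(hsv,(140,110,120),(165,255,255)); n,l,s,cc=cv2.connectedComponentsWithStats(m)
    c=cl(pts("scene",cc[1:],z=5)); k=(abs(c[:,0])<60)&(c[:,1]>70)&(c[:,1]<190)&(s[1:,4]>8); return c[k].round(1).tolist()
E
python3 - <<'E'
from h import *
for f in("scene0","s1","s2"): print(f,strip(f),plate(f))
print("corner",cl(pts("scene",[[240+400/5,220+408/5],[240+205/5,220+322/5],[240+150/5,220+290/5]],z=15)))
E
```

```text
scene0 (207, array([-35.1,  59.8]), array([-49. ,  45.3]), array([-21.4,  75.2])) [[50.6, 154.6], [52.6, 134.4], [26.2, 154.9], [51.5, 115.6], [26.3, 134.5], [0.3, 155.2], [1.4, 135.0], [-25.2, 154.5], [1.5, 113.5], [-24.9, 134.1], [-24.9, 114.7]]
s1 (39, array([-30.6,  70.2]), array([-40.8,  65.9]), array([-21.4,  74.3])) [[50.6, 154.6], [52.6, 134.4], [26.2, 154.9], [51.5, 115.6], [26.3, 134.5], [0.3, 155.2], [1.4, 135.0], [-24.8, 154.8], [1.5, 113.5], [-24.9, 134.1], [-24.9, 114.7]]
s2 (17, array([-35.8,  77.8]), array([-40.7,  73.9]), array([-30.5,  81.6])) [[50.6, 154.6], [52.4, 134.5], [26.2, 154.9], [51.9, 115.1], [26.3, 134.5], [0.3, 155.2], [1.4, 135.0], [-25.0, 154.7], [0.5, 114.8], [-24.9, 134.1], [-24.9, 114.7]]
corner [[-45.85327835  88.41731385]
 [-49.55242857 166.82531651]
 [-47.70372204 191.69413639]]
```

```bash
python3 -m jog '[[[0.1,-0.006,0.146,0,0.625],[0.1,-0.026,0.292,0,1.25],[0.1,-0.057,0.435,0,1.875],[0.1,-0.101,0.575,0,2.5],[0.1,-0.101,0.575,0,2.5]]]'
python3 - <<'E'
from h import *
st(); save("scene","s3"); print(strip("s3"),plate("s3"))
E
```

```text
clock: 8.0
tcp_pos: [466.1, -83.7, 83.3]
eef_rot: [0.001, 0.055, 0.999, -0.002]
ft_force: [0.5, -4.5, 5.8]
width: 15.4
grip_force: 44.4
q_pos 0.236 q_yaw 0.246 r 83.5 z 83.3 Tz 0.37 q6 -1.73 f [ 0.5 -4.5  5.8] tau [-0.94 -0.39 -0.04]
(20, array([-37.8,  76.2]), array([-47.4,  45.4]), array([-32.3,  85.6])) [[50.3, 154.3], [26.8, 154.8], [0.5, 155.7], [1.9, 135.7], [-25.1, 155.6], [-24.4, 134.7], [-24.8, 116.0]]
```

```bash
python3 -m jog '[[[0.1,-0.006,0.146,0,0.625],[0.1,-0.026,0.292,0,1.25],[0.1,-0.026,0.292,0,1.25]]]'
python3 - <<'E'
from h import *
st(); save("scene","s4"); print(strip("s4"),plate("s4"))
im=np.load("pics/s4.npz")["im"]; cv2.imwrite("pics/s4c.png",cv2.resize(im[220:340,240:400],None,fx=5,fy=5,interpolation=cv2.INTER_CUBIC)[:,:,::-1])
E
```

```text
clock: 8.35
tcp_pos: [469.0, -69.4, 83.2]
eef_rot: [0.001, 0.141, 0.99, -0.002]
ft_force: [1.2, -6.3, 6.0]
width: 15.3
grip_force: 44.5
q_pos 0.411 q_yaw 0.420 r 83.4 z 83.2 Tz 0.48 q6 -1.52 f [ 1.2 -6.3  6. ] tau [-1.01 -0.27 -0.01]
(59, array([-39.8,  70.7]), array([-49. ,  52.5]), array([-26.7,  88.2])) [[26.9, 157.7], [1.1, 158.0], [2.3, 137.6], [-24.8, 157.4], [0.3, 117.2], [-24.4, 137.4], [-25.2, 118.1]]
```

View pics/s4c.png

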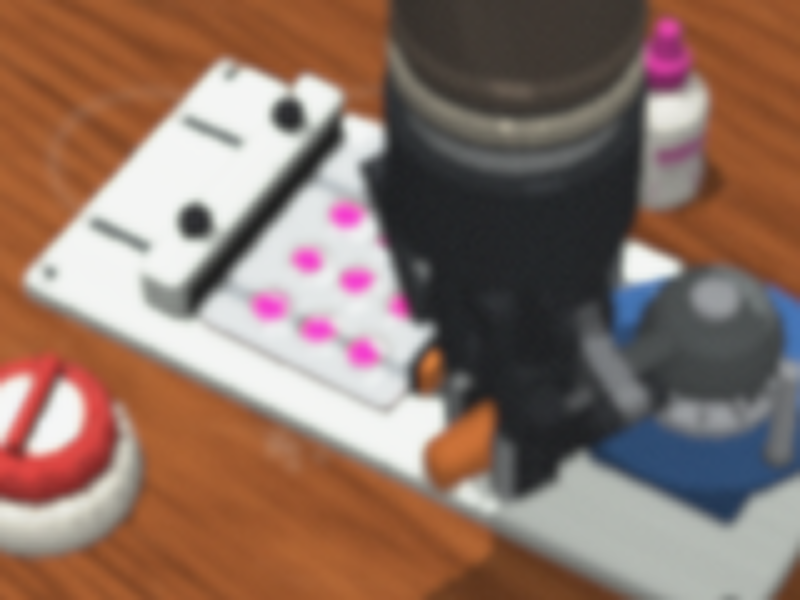

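The pad is now against the plate at (415,370) and has pushed it about 2.8 mm. I'll continue in steps.

```bash
python3 -m jog '[[[0.1,-0.006,0.146,0,0.625],[0.1,-0.026,0.292,0,1.25],[0.1,-0.026,0.292,0,1.25]]]'
python3 - <<'E'
from h import *
st(); save("scene","s5"); print(strip("s5"),plate("s5"))
E
```

```text
clock: 8.7
tcp_pos: [474.2, -55.8, 83.2]
eef_rot: [0.001, 0.227, 0.974, -0.002]
ft_force: [1.1, -7.4, 6.8]
width: 15.4
grip_force: 44.6
q_pos 0.586 q_yaw 0.594 r 83.3 z 83.2 Tz 0.51 q6 -1.32 f [ 1.1 -7.4  6.8] tau [-1.07 -0.29  0.02]
(86, array([-41.1,  77. ]), array([-49. ,  64.7]), array([-30.4,  89.7])) [[26.4, 158.8], [25.5, 139.0], [0.7, 159.1], [2.2, 138.7], [-24.7, 159.1], [2.8, 116.3], [-24.4, 137.9], [-25.1, 119.1]]
```

```bash
python3 -m jog '[[[0.1,-0.006,0.146,0,0.625],[0.1,-0.026,0.292,0,1.25],[0.1,-0.026,0.292,0,1.25]]]'
python3 - <<'E'
from h import *
st(); save("scene","s6"); print(strip("s6"),plate("s6"))
E
```

```text
clock: 9.05
tcp_pos: [481.6, -43.4, 83.2]
eef_rot: [0.001, 0.311, 0.951, -0.002]
ft_force: [0.8, -5.7, 7.8]
width: 15.2
grip_force: 44.8
q_pos 0.760 q_yaw 0.768 r 83.3 z 83.2 Tz 0.35 q6 -1.11 f [ 0.8 -5.7  7.8] tau [-1.04 -0.14  0.19]
(106, array([-38.1,  89.4]), array([-48.8,  78.5]), array([-23.8, 101. ])) [[26.4, 158.8], [27.0, 137.7], [0.7, 159.1], [2.2, 138.7], [-24.7, 159.1], [3.0, 116.3], [-24.4, 137.9], [-25.2, 118.8]]
```

```bash
python3 -m jog '[[[0.1,-0.001,0.058,0,0.25],[0.1,-0.004,0.1,0,0.44],[0.1,-0.004,0.1,0,0.44],[0.35,-0.004,0.1,0,0.44],[0.35,-0.004,0.1,0,0.44],[0.35,-0.004,0.1,0,0.44],[0.35,-0.004,0.1,-0.5,0.44],[0.35,-0.004,0.1,-1,0.44],[0.35,-1,0.1,-2,0.44],[0.35,-2,0.1,-3,0.44],[0.35,-3,0.1,-3,0.44],[0.35,-4,0.1,-3,0.44],[0.35,-4,0.1,-3,0.44]]]'
python3 - <<'E'
from h import *
st(); im,dep=save("top","t2"); print(grip(im,dep))
im0=np.load("pics/top0.npz")["im"]
a=[cv2.resize(i[200:300,285:385],None,fx=4,fy=4,interpolation=cv2.INTER_CUBIC) for i in(im0,im)]
cv2.imwrite("pics/t2c.png",np.hstack(a)[:,:,::-1])
E
```

```text
clock: 10.4
tcp_pos: [646.7, -158.4, 232.7]
eef_rot: [0.001, 0.341, 0.94, -0.0]
ft_force: [0.3, 0.1, 0.4]
width: 29.9
grip_force: 0.0
q_pos -2.408 q_yaw 0.833 r 118.0 z 232.7 Tz 0.03 q6 -1.18 f [0.3 0.1 0.4] tau [ 0.02 -0.02 -0.01]
{'n': 277, 'c': array([482.3, -43.7]), 'size': array([14.8, 60.6]), 'ztop': np.float64(85.4), 'r': np.float64(82.5), 'q_c': np.float64(0.761), 'q_l': np.float64(0.759)}
```

View pics/t2c.png

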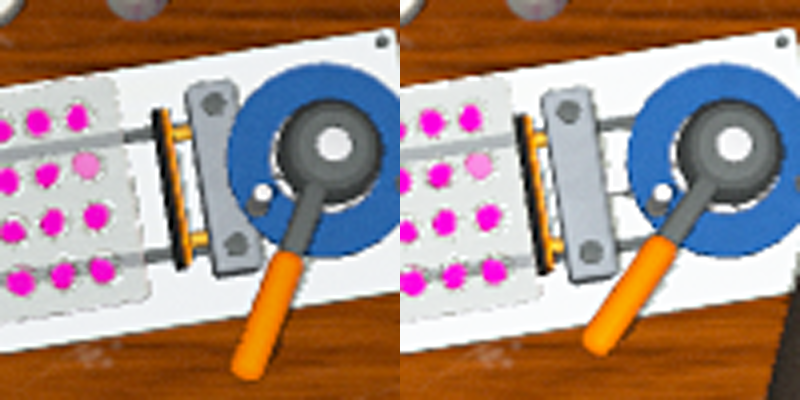

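The comparison shows the strip-to-jaw gap shrunk from about 35 to 28 crop px (≈3.3 mm), with the pad flush on the plate. I'll measure it properly with profiles.

```bash
cat >> h.py <<'E'
def prof(f,z=38,xr=(-28,28)):
    im=np.load(f"pics/{f}.npz")["im"].astype(np.float32); k,d,c=K("top")
    ys=np.arange(45,115,.25); xs=np.arange(xr[0],xr[1],1.); V=np.array(c["view"])
    gx,gy=np.meshgrid(xs,ys); P=A+gx[...,None]*X+gy[...,None]*Y; P=np.dstack([P,np.full(gx.shape,z)])
    C=P.reshape(-1,3)@V[:3,:3].T+V[:3,3]; C=C*[1,-1,-1]
    uv=cv2.projectPoints(C,np.zeros(3),np.zeros(3),k,d)[0].reshape(*gx.shape,2).astype(np.float32)
    return ys,cv2.remap(im,uv[...,0],uv[...,1],cv2.INTER_CUBIC)
E
python3 - <<'E'
from h import *
for z in (30,38):
  for f in("top0","t2"):
    out=[]
    ys,S=prof(f,z,(-14,14))   # between the two rods
    s=S.mean(1); sat=s[:,0]-s[:,2]; lum=s.mean(1)
    sp=np.clip(sat-25,0,None); pk=(ys*sp).sum()/sp.sum()
    print(z,f,"strip centroid",pk.round(2)); 
    if z==38: print(" ".join("%.0f:%d/%d"%(y,l,q) for y,l,q in zip(ys[::4],lum[::4],sat[::4])))
E
```

```text
30 top0 strip centroid 69.66
30 t2 strip centroid 87.95
38 top0 strip centroid 70.04
45:132/-37 46:158/-14 47:173/-9 48:175/-11 49:175/-13 50:174/-14 51:174/-14 52:174/-14 53:174/-14 54:177/-14 55:179/-15 56:174/-15 57:145/-13 58:103/-9 59:95/-7 60:146/-6 61:213/-5 62:246/-4 63:251/-4 64:248/-5 65:233/-7 66:203/-14 67:171/-5 68:155/64 69:151/159 70:131/194 71:93/150 72:59/74 73:38/13 74:23/-8 75:14/-3 76:35/0 77:114/-2 78:208/-5 79:250/-5 80:249/-4 81:243/-3 82:241/-3 83:241/-3 84:240/-3 85:241/-4 86:241/-4 87:245/-4 88:244/-4 89:223/-3 90:201/0 91:197/4 92:205/4 93:210/2 94:213/0 95:213/-2 96:212/-2 97:213/-3 98:213/-3 99:213/-3 100:214/-3 101:215/-3 102:212/-2 103:207/0 104:201/4 105:196/11 106:190/16 107:184/19 108:179/21 109:178/22 110:179/22 111:178/23 112:178/22 113:180/21 114:183/20
38 t2 strip centroid 88.15
45:168/-36 46:206/-5 47:232/2 48:238/0 49:240/-1 50:243/-1 51:244/-1 52:242/-1 53:238/0 54:225/0 55:194/2 56:159/0 57:147/-6 58:159/-12 59:178/-15 60:191/-15 61:194/-15 62:193/-15 63:193/-15 64:193/-15 65:193/-16 66:194/-16 67:195/-15 68:195/-15 69:195/-15 70:195/-16 71:195/-16 72:196/-15 73:196/-15 74:196/-15 75:197/-15 76:200/-16 77:201/-16 78:186/-15 79:147/-13 80:127/-10 81:170/-7 82:229/-3 83:242/-3 84:220/-14 85:192/-4 86:173/65 87:165/160 88:144/205 89:105/172 90:70/94 91:44/22 92:28/-6 93:24/-4 94:56/2 95:135/3 96:211/2 97:240/0 98:237/-1 99:233/-1 100:231/-2 101:230/-2 102:231/-1 103:233/-1 104:234/-2 105:234/-2 106:231/0 107:226/2 108:218/6 109:212/9 110:206/12 111:202/14 112:199/15 113:198/15 114:198/15
```

Pad is about 3.3 mm in. I'd like about 4.5 mm, so I'll do one short ratchet stroke: back one tooth, then on by about 0.1 rad past the flank.

```bash
python3 - <<'E'
from h import *
s,r=tool(); p=s["tcp_pos"]; t=np.array([482.2,-43.6,82.4]); print(r.T@(t-p)/50)
E
```

```text
[ 4.11184633 -0.36001913  2.9794444 ]
```

```bash
python3 -m jog '[[[0.45,1,-0.1,0,-0.5],[0.45,2,-0.2,0,-0.5],[0.45,3,-0.36,0.5,-0.5],[0.45,3.7,-0.36,1,-0.5],[0.45,4.1,-0.36,1.7,-0.5],[0.45,4.1,-0.36,2.3,-0.5],[0.45,4.1,-0.36,2.8,-0.5],[0.45,4.1,-0.36,2.98,-0.5],[0.45,4.1,-0.36,2.98,-0.5],[0.1,4.1,-0.36,2.98,-0.5],[0.1,4.1,-0.36,2.98,-0.5],[0.1,4.1,-0.36,2.98,-0.5],[0.1,4.1,-0.36,2.98,-0.5]]]' 40
python3 -c "
from h import *
st()"
```

```text
clock: 11.75
tcp_pos: [476.7, -39.4, 83.9]
eef_rot: [0.001, 0.308, 0.951, -0.0]
ft_force: [-0.4, -1.1, 3.1]
width: 15.1
grip_force: 41.7
q_pos 0.764 q_yaw 0.763 r 89.6 z 83.9 Tz 0.10 q6 -1.12 f [-0.4 -1.1  3.1] tau [-0.29  0.14 -0.18]
```

```bash
python3 -m jog '[[[0.1,0,0,-0.12,0],[0.1,0,0,-0.24,0],[0.1,0,0,-0.24,0],[0.1,-0.017,-0.248,-0.24,-1],[0.1,-0.069,-0.491,-0.24,-2],[0.1,-0.154,-0.724,-0.24,-3],[0.1,-0.238,-0.89,-0.24,-3.75],[0.1,-0.238,-0.89,-0.24,-3.75],[0.1,-0.238,-0.89,-0.16,-3.75],[0.1,-0.238,-0.89,-0.08,-3.75],[0.1,-0.238,-0.89,0,-3.75],[0.1,-0.238,-0.89,0,-3.75],[0.1,-0.238,-0.89,0,-3.75]]]'
python3 -c "
from h import *
st()"
```

```text
clock: 13.05
tcp_pos: [459.8, -82.4, 83.9]
eef_rot: [0.0, 0.052, 0.999, -0.001]
ft_force: [-2.3, -4.8, 4.2]
width: 15.1
grip_force: 42.1
q_pos 0.243 q_yaw 0.240 r 89.9 z 83.9 Tz 0.45 q6 -1.74 f [-2.3 -4.8  4.2] tau [-0.83  0.17 -0.37]
```

```bash
python3 -m jog '[[[0.1,-0.001,0.06,0,0.24],[0.1,-0.005,0.12,0,0.48],[0.1,-0.009,0.18,0,0.72],[0.1,-0.012,0.208,0,0.84],[0.1,-0.012,0.208,0,0.84],[0.1,-0.012,0.208,0,0.84],[0.1,-0.012,0.208,0,0.84]]]'
python3 -c "
from h import *
st()"
python3 -m jog '[[[0.4,0,0,0,0],[0.4,0,0,0,0],[0.4,0,0,0,0],[0.4,0,0,-0.5,0],[0.4,0,0,-1,0],[0.4,-0.5,0,-2,0],[0.4,-1,0.7,-3,0],[0.4,-2,1,-3,0],[0.4,-3,1,-3,0],[0.4,-4,1,-3,0],[0.4,-5,1,-3,0],[0.4,-5,1,-3,0]]]'
python3 - <<'E'
from h import *
st(); im,dep=save("top","t3"); print(grip(im,dep))
ys,S=prof("t3",38,(-14,14)); s=S.mean(1); sat=s[:,0]-s[:,2]; lum=s.mean(1); sp=np.clip(sat-25,0,None)*((ys>80)&(ys<96)); print("strip",(ys*sp).sum()/sp.sum()); print(" ".join("%.0f:%d"%(y,l) for y,l in zip(ys[::4],lum[::4]) if 70<y<100))
i=cv2.resize(im[195:305,225:410],None,fx=4,fy=4,interpolation=cv2.INTER_CUBIC);cv2.imwrite("pics/t3c.png",i[:,:,::-1])
E
```

```text
clock: 13.75
tcp_pos: [461.4, -72.8, 83.9]
eef_rot: [0.0, 0.109, 0.994, -0.001]
ft_force: [-2.1, -7.1, 2.7]
width: 15.4
grip_force: 41.7
q_pos 0.351 q_yaw 0.354 r 89.9 z 83.9 Tz 0.66 q6 -1.60 f [-2.1 -7.1  2.7] tau [-1.15  0.19  0.07]
clock: 14.95
tcp_pos: [719.6, -77.8, 231.4]
eef_rot: [0.001, 0.11, 0.994, 0.0]
ft_force: [-0.7, 0.1, -0.6]
width: 34.3
grip_force: 0.0
q_pos -3.089 q_yaw 0.356 r 171.0 z 231.4 Tz 0.03 q6 -1.52 f [-0.7  0.1 -0.6] tau [-0.03  0.03  0.03]
  return _methods._mean(a, axis=axis, dtype=dtype,
  ret = ret.dtype.type(ret / rcount)
Traceback (most recent call last):
  File "h.py", line 22, in grip
    zt=np.median(w[:,2]); p=pts("top",np.c_[u,v][k],z=zt)[:,:2]
                            ~~~^^^^^^^^^^^^^^^^^^^^^^^^^^
  File "h.py", line 8, in pts
    p=cv2.undistortPoints(uv,k,d)[:,0]
      ~~~~~~~~~~~~~~~~~~~^^^^^^^^
cv2.error: OpenCV(4.12.0) /io/opencv/modules/calib3d/src/undistort.dispatch.cpp:347: error: (-215:Assertion failed) CV_IS_MAT(_src) && CV_IS_MAT(_dst) && (_src->rows == 1 || _src->cols == 1) && (_dst->rows == 1 || _dst->cols == 1) && _src->cols + _src->rows - 1 == _dst->rows + _dst->cols - 1 && (CV_MAT_TYPE(_src->type) == CV_32FC2 || CV_MAT_TYPE(_src->type) == CV_64FC2) && (CV_MAT_TYPE(_dst->type) == CV_32FC2 || CV_MAT_TYPE(_dst->type) == CV_64FC2) in function 'cvUndistortPointsInternal'
```

```bash
python3 -m jog '[[[0.4,0.6,-0.8,0,0],[0.4,1.1,-1.6,0,0],[0.4,1.1,-2,0,0],[0.4,1.1,-2,0,0],[0.4,1.1,-2,0,0]]]'
python3 - <<'E'
from h import *
st(); im,dep=save("top","t3")
i=cv2.resize(im[195:305,225:410],None,fx=4,fy=4,interpolation=cv2.INTER_CUBIC);cv2.imwrite("pics/t3c.png",i[:,:,::-1])
print(grip(im,dep))
ys,S=prof("t3",38,(-14,14)); s=S.mean(1); sat=s[:,0]-s[:,2]; lum=s.mean(1); sp=np.clip(sat-25,0,None)*((ys>80)&(ys<96)); print("strip",(ys*sp).sum()/sp.sum()); print(" ".join("%.0f:%d"%(y,l) for y,l in zip(ys[::4],lum[::4]) if 70<y<100))
E
```

```text
clock: 15.5
tcp_pos: [639.9, -162.7, 232.8]
eef_rot: [-0.0, 0.111, 0.994, 0.001]
ft_force: [-0.7, 0.4, 0.2]
width: 34.2
grip_force: 0.0
q_pos -2.343 q_yaw 0.358 r 115.0 z 232.8 Tz -0.01 q6 -1.67 f [-0.7  0.4  0.2] tau [-0.05  0.03  0.03]
{'n': 297, 'c': array([467.6, -78.9]), 'size': array([16.1, 60.3]), 'ztop': np.float64(85.2), 'r': np.float64(82.7), 'q_c': np.float64(0.295), 'q_l': np.float64(0.295)}
strip 88.15143091275495
71:195 72:195 73:195 74:195 75:195 76:197 77:199 78:198 79:176 80:136 81:134 82:184 83:221 84:214 85:192 86:176 87:165 88:143 89:105 90:71 91:45 92:27 93:21 94:53 95:134 96:211 97:240 98:236 99:233
```

View pics/t3c.png

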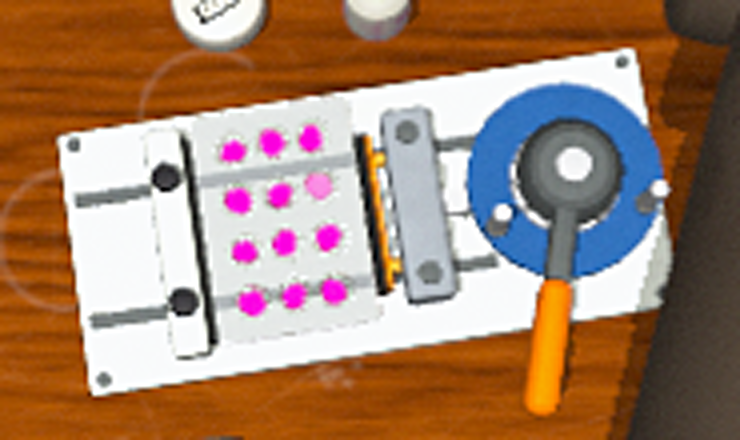

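The plate is flush between the pad (385,215) and the stop (200,240). The lever is down, with its grip top at 85 mm, and the bystanders have not moved. Jaw travel puts the pad about 4 mm in, so I'm handing in.

```bash
python3 -c "
from h import *
print(manip.close_job())"
```

```text
the job is handed in; nothing more can be done
None
```

I've handed in the job: the well plate is clamped against the stop, the pad measures about 4 mm in of its 9 mm, the lever is down in its serrations, and the robot is clear. The hand-in returned no verdict.

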